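# Turn over the insert that came upside down

### The job

One of the two white inserts lies upside down, showing the blue dot painted on its underside. Lay that insert, just as it lies (dot up), squarely on the open white leaf of the turnover jig with its long side along the hinge; then swing the leaf fully over by its orange handle, so that the insert ends the right way up on the green nest under the leaf, and let go. Leave the other insert where it is.

Things in the scene. Friction and masses are not known exactly. Their poses are not given: they have to be found in the camera images.
- insert_a: White block, 30 x 44 x 18 mm (x, y, z). Holes and a corner notch show on both faces; only the underside bears a blue dot, 16 mm wide. Origin: centre of the underside. Starts upside down: z points down, dot on top, origin 18 mm above the bench. 35 to 70 g. Grip it by its two ends (across the 44 mm), in the upper 10 mm of its height, as the leaf has rims.
- insert_b: White block, 30 x 44 x 18 mm (x, y, z). Holes and a corner notch show on both faces; only the underside bears a blue dot, 16 mm wide. Origin: centre of the underside. Lies the right way up, dot hidden: leave it alone. The two inserts swap places from run to run. Beware: fixed press towers 290 mm tall flank the work (x 0.40 to 0.51, beyond y 0.12 and -0.18): come in from above.
- turnover_jig: Fixed jig. Origin: on the bench under the hinge line, which runs along y, 34 mm up. Sizes in mm, jig frame. Open white leaf: floor 23.5 up, clear x -67 to -16, y -35 to 35, rims 4 high, heel wall by the hinge 17 high; centre the insert near x -38, y 0. Green nest: floor 23.5 up, x 15 to 69, y -35 to 35. Hinge cheeks at y +-44.5, 42 high. Closed leaf clears the nest by 21.
- leaf (a joint): Hinge angle a: 0 open, flat toward jig -x (start), pi folded over the nest; swings up and over, light, sinks if let go. Handle: orange bar 12 mm thick along jig y, from y -100 to -44 mm, its axis at jig x = -62 cos a, z = 34 + 62 sin a mm. Pinch it from above near y -77, fingers either side in x; it turns between the fingers.
Things that resemble listed ones, but are neither listed nor needed, are in the scene too. What is shaped like the insert_a but yellow is not meant.

How it is judged (in metres and radians):
On the way:
1. the insert lies on the open leaf, dot up (x of insert_a in the frame of turnover_jig between -0.06 and -0.022 m and y of insert_a in the frame of turnover_jig between -0.025 and 0.025 m and z of insert_a in the frame of turnover_jig below 0.046 m and angle between insert_a's own z axis and vertical above 2.9 rad and value of joint leaf below 0.15 rad and contact force between the fingers and insert_a below 0.1 N), for 0.2 s.
At the end, for the whole second after the job is handed in: The leaf is folded over (above 3.0 rad); the insert lies at rest on the green nest (height within 5 mm), dot down (upright within 10 degrees), centre within the nest (jig x 22 to 62 mm, y within 25 mm), square to the jig within 17 degrees; the other insert has moved less than 20 mm (value of joint leaf above 3 rad and angle between insert_a's own z axis and vertical below 0.17 rad and x of insert_a in the frame of turnover_jig between 0.022 and 0.062 m and y of insert_a in the frame of turnover_jig between -0.025 and 0.025 m and z of insert_a in the frame of turnover_jig between 0.018 and 0.029 m and angle between the x axis of insert_a and the x axis of turnover_jig, either way round below 0.3 rad and linear speed of insert_a below 0.02 m/s and distance of insert_b from where it was at the start of the episode below 0.02 m); the robot touches nothing.
It fails at once if the other insert is moved by 20 mm or more (distance of insert_b from where it was at the start of the episode above 0.02 m).
It also fails if it takes over 64 s, if anything falls off the work surface, if the arm or the gripper's body presses on something with over 40 N, if the wrist force passes 120 N, or if a joint passes its speed limit or range.

### The arm

A 7-joint arm with a two-finger parallel gripper is mounted at the origin on a cart in front of the work surface, level with it; the furniture and walls round the work are solid. World frame = base frame: x ahead of the robot, y to its left, z up, the work surface at z = 0. Lengths are in mm, angles in rad, forces in N, time in s.
With the tool pointing down it reaches from about 400 to 925 mm from the base axis. Payload 4.1 kg.
Tool frame: the origin (TCP) lies midway between the tips of the shut fingers; the grasp point (between the pads) lies 19 mm behind it; z points along the fingers, y is the line along which they close (so a half turn about z gives the same grasp; the last joint's range is limited). The gripper opens to 85 mm and grips with 20 to 120 N. Pads are 22 mm wide; open, the fingers measure 114 mm over their backs; the gripper's body (76 mm by 85 mm) begins 54 mm behind the grasp point. The pads swing forward as they close: fully open they stand 13 mm farther back than shut.
Start: joints at [-1.309, 0.398, 0.045, 1.537, -0.019, 1.207, -0.051], TCP at [229.446, 608.193, 231.347] pointing down, gripper open.
Joint ranges: [-2.82, 2.82], [-0.49, 2.23], [-1.37, 1.46], [0, 2.46], [-1.36, 4.5], [0.23, 2], [-2.94, 2.94]. Speed limits (rad/s): [2.57, 2.57, 3.14, 3.14, 3.14, 3.14, 3.14].

### API

Orientations are given as a unit quaternion [x, y, z, w].
In Python, from rig import r gives the robot as it stands.
- The arm moves only by the shell command python3 -m jog 'ROWS'. ROWS is JSON, a list of rows, each a list of 3 entries, a list of its own where there are three numbers: the shift along the tool's x, y, z in mm, then the turn about the tool's z in rad, then the finger opening in mm, from 0 to 85.4. A call has 1 to 20 rows; each row is the pose to reach, as a shift and turn from the pose commanded when the call began, along the tool's axes at that moment; what a row does not reach only later rows make up. A row lasts 1/10 s, in which the tool goes at most 50 mm and 8.59 degrees, less where a joint would pass 70% of its speed; a pose out of reach is approached as far as the arm can. A call with a gripper value outside its range is refused whole. The fingers move at their own pace and stop on an object; the grip force is fixed at half the most. Time passes only in rows, so rows that repeat a pose let the fingers close. It gives the time, the measured TCP pose, the force, the opening and the grip force at its end, in the units of the state.
- r.state(): the state, without advancing time (a new reading comes with each control period).
- r.read_camera(name): name is "side" or "top" or "wrist"; returns (picture, depth): 400x640x3 uint8, red, green, blue; 400x640 float32, mm along the optical axis (not along the pixel's ray), 0 where there is no reading.
- r.camera_model(name): a dict with "fx", "fy", "cx", "cy" (pixels), "R" (3x3) and "t" (3): a world point X has camera coordinates R X + t. Camera axes: x right, y down, z forward; pixel columns grow to the right and rows downward; lengths in mm; the calibration is good to about 2 mm. The wrist camera is an equidistant fisheye: a pixel r from the principal point sees the ray r / f radians off the axis. A picture is of the moment at which its call begins: read the wrist's pose just before it. camera_model takes no time and is no camera call; for the wrist camera it gives the pose at the moment of the call.
- r.sign_off(): hands the job in; it is judged then, once.
Trained networks look in the newest picture that a camera, given by its name, has taken for a name from the list of things; names that differ only in an ending like _2 or _b are one class to them, and where a whole thing is asked for, a point or a joint stands for the part that bears it (a point fixed in the world has none). Each returns a list of dicts, best first, with "confidence" (0 to 1); they miss things now and then, are a little off and sometimes report something else, mostly with a low value. They report only what shows in the picture. A call takes as long as a camera call. They do not tell look-alikes from the thing itself.
- r.spot_in(camera, name): "centre" ([x, y, z] in mm, in world coordinates, good to about 4 mm: the middle of the surface that is visible of it).
- r.outline_of(camera, name): "mask" (400x640 bool, what is visible of it).
The state is a dict: "time": time; "q": joint angles; "joint_vel": joint speeds; "effort": joint torques, N m; "tool_pos": TCP position; "ee_rot": TCP orientation; "wrist_force": force on the tool from outside, world axes, zero at the start; "torque": the same for the moment, N m; "grip_width": finger opening in mm; "finger_force": force on a finger pad.
Only numpy, scipy, OpenCV 4.12 (cv2) and the standard library are available. Lean on these libraries where they do the work, as an engineer would, in place of code of your own. Each camera call takes 0.05 s, during which the arm holds its last target. There are 200 camera calls.

## Working session

There is one attempt and no reset: what is moved stays moved. The work goes in short steps, Python scripts to look and compute and a shell command to move; the robot and the scene stay as the last step left them, time stands still between calls to the robot, and variables do not carry over. Pictures are saved under pics/ and viewed, at most 10 in all, crops included, and the job is handed in when it is done.

```bash
mkdir -p pics; ls; python3 - <<'E'
from rig import r
import cv2,numpy as np
s=r.state(); print(s['time'],s['tool_pos'],s['ee_rot'],s['grip_width'])
for c in ['top','side']:
    im,d=r.read_camera(c); cv2.imwrite(f'pics/{c}1.png',im[:,:,::-1])
    for n in ['insert_a','turnover_jig','leaf']:
        for o in r.spot_in(c,n): print(c,n,np.round(o['centre']),round(o['confidence'],2))
E
```

```text
pics
0.0 [229.2205467  607.55536416 230.27236857] [ 1.79352136e-01  9.83784452e-01 -9.75890745e-04 -1.02722050e-04] 85.30693555653511
top insert_a [429. -78.  20.] 0.73
top insert_a [419.  16.  20.] 0.68
top insert_a [ 530. -363.   20.] 0.68
top turnover_jig [589. -23.  27.] 0.85
top leaf [550. -26.  22.] 0.6
side insert_a [439. -85.  14.] 0.57
side insert_a [426.  10.  14.] 0.4
side turnover_jig [612. -49.  25.] 0.64
side leaf [575. -31.  26.] 0.68
```

View pics/top1.png

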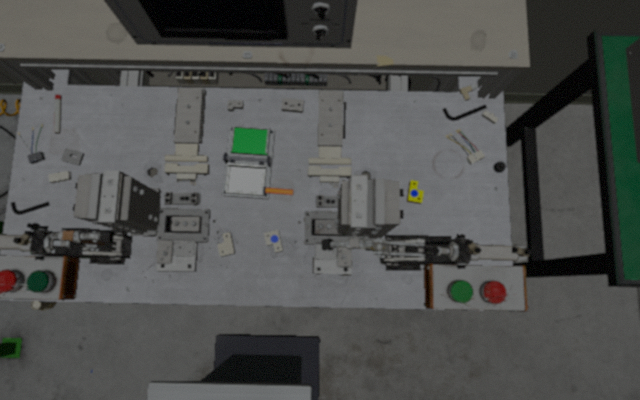

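View pics/side1.png

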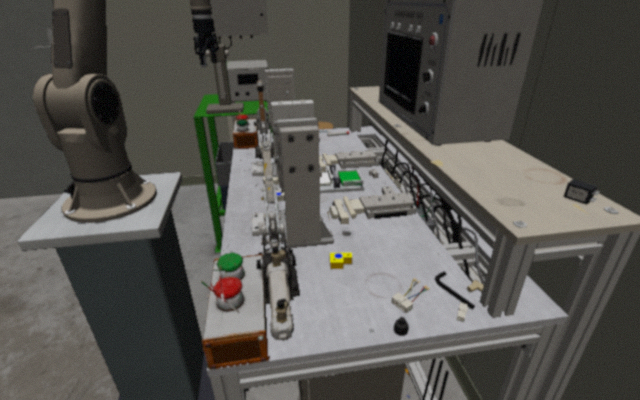

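The top view shows the dot-up insert at about (275,239) and the plain one at (226,243). The open white leaf is at (247,181), the green nest at (250,142) and the orange handle at (279,191). The yellow decoy is at (415,192). Next I'll measure poses from the top camera.

```bash
cat > h.py <<'E'
from rig import r
import cv2,numpy as np
from scipy.spatial.transform import Rotation as Ro
def world(c,uv,z):
    "pixels -> world points on plane height z"
    m=r.camera_model(c); R=np.array(m['R']);t=np.array(m['t'])
    uv=np.atleast_2d(uv).astype(float)
    x=(uv[:,0]-m['cx'])/m['fx'];y=(uv[:,1]-m['cy'])/m['fy']
    if c=='wrist':
        th=np.hypot(x,y);k=np.where(th>1e-9,np.sin(th)/np.maximum(th,1e-9),1);ray=np.c_[x*k,y*k,np.cos(th)]
    else: ray=np.c_[x,y,np.ones_like(x)]
    o=-R.T@t; w=ray@R
    return o+w*((z-o[2])/w[:,2])[:,None]
def rect(mask,c,z):
    "centre, sizes, angle of the first side of the largest blob, in world"
    n,l,st,_=cv2.connectedComponentsWithStats(mask.astype(np.uint8))
    i=1+np.argmax(st[1:,4]); v,u=np.where(l==i)
    P=world(c,np.c_[u,v],z)[:,:2]; (cx,cy),(w,h),a=cv2.minAreaRect(P.astype(np.float32))
    return np.round([cx,cy,w,h,a,P[:,0].mean(),P[:,1].mean(),len(u)],1)
def hsv(im): return cv2.cvtColor(im,cv2.COLOR_RGB2HSV)
def colour(im,name):
    lo,hi={'green':((50,120,60),(75,255,255)),'orange':((5,120,100),(20,255,255)),'blue':((100,110,80),(130,255,255))}[name]
    return cv2.inRange(hsv(im),lo,hi)>0
def tool(): 
    s=r.state(); M=Ro.from_quat(s['ee_rot']).as_matrix(); return np.array(s['tool_pos']),M,s
def go(p):
    "tool-axis shift to a world TCP target, plus finger axis yaw"
    P,M,s=tool(); y=M[:,1]; print('t',round(s['time'],2),'tcp',np.round(P,1),'finger yaw deg',round(np.degrees(np.arctan2(y[1],y[0])),1),'shift',np.round(M.T@(np.array(p)-P),1))
E
python3 - <<'E'
from h import *
im,d=r.read_camera('top')
W=np.zeros((400,640),bool)
for n,z,b in [('green',23.5,(215,300,110,170)),('orange',40,(255,310,175,205)),('blue',18,(255,300,220,255))]:
    m=W.copy();x0,x1,y0,y1=b;m[y0:y1,x0:x1]=colour(im,n)[y0:y1,x0:x1]; print(n,rect(m,'top',z))
h=hsv(im)
m=W.copy();m[215:265,255:300]=(h[...,2]>0)[215:265,255:300]
print(d[239,275],d[239,295],h[239,262:290,2])
for o in r.outline_of('top','insert_a'): print('ins',rect(o['mask'],'top',18),round(o['confidence'],2))
for o in r.outline_of('top','leaf'): print('leaf',rect(o['mask'],'top',27))
for o in r.outline_of('top','turnover_jig'): print('jig',rect(o['mask'],'top',27))
cv2.imwrite('pics/c1.png',cv2.resize(im[110:265,200:310,::-1],None,fx=3.8,fy=3.8,interpolation=cv2.INTER_CUBIC))
go([429,-78,230])
E
```

```text
green [635.1 -21.6  69.3  53.6  87.1 634.8 -20.8 806. ]
orange [526.9 -87.2  54.8  10.   85.4 527.  -86.7 129. ]
blue [432.7 -79.5  10.1  12.2   1.2 432.7 -79.5  38. ]
1005.27826 1022.5221 [111 110 111 116 117 122 123 119 123 133 136 139 135 140 140 134 124 108
 102 101 102 103 105 106 106 102 101 102]
ins [ 534.3 -367.6   31.7   45.9   80.7  531.9 -365.4  278. ] 0.86
ins [425.6 -78.8  43.7  29.3  16.  428.8 -80.3 245. ] 0.61
leaf [ 558.7  -46.   142.4   78.6   87.1  554.9  -25.9 1561. ]
jig [ 5.919e+02 -4.050e+01  1.571e+02  1.428e+02  3.200e+00  5.865e+02
 -2.490e+01  3.396e+03]
jig [418.1  14.3  45.8  30.    3.3 415.4  13.8 277. ]
t 0.6 tcp [229.5 608.2 231.4] finger yaw deg 69.3 shift [-428.9 -571.6    1.3]
```

View pics/c1.png

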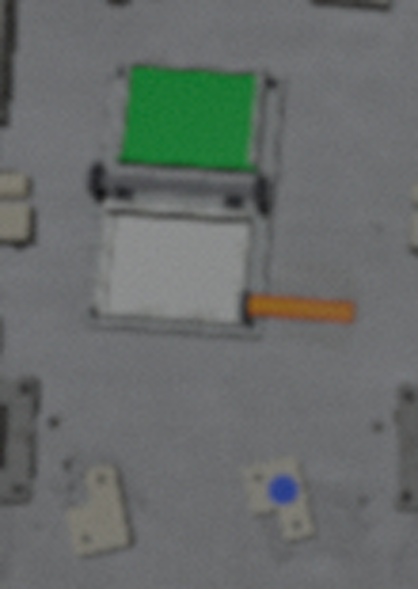

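Jig: yaw about -2.9°, origin about (593,-19.5). The handle at (527,-87) agrees with that. Insert_a: centre about (426,-79), long axis about 15°, notch on its +y, robot-side corner. I'll go up, over and above it.

```bash
python3 - <<'E'
from h import *
go([229,608,400]);go([400,300,400]);go([427,-79,400]);go([427,-79,180])
E
```

```text
t 0.6 tcp [229.5 608.2 231.4] finger yaw deg 69.3 shift [   0.4   -0.3 -168.6]
t 0.6 tcp [229.5 608.2 231.4] finger yaw deg 69.3 shift [-268.3 -228.1 -168.7]
t 0.6 tcp [229.5 608.2 231.4] finger yaw deg 69.3 shift [-427.4 -573.2 -168.7]
t 0.6 tcp [229.5 608.2 231.4] finger yaw deg 69.3 shift [-427.4 -573.3   51.3]
```

```bash
python3 -m jog '[[[0,0,-50],0,85],[[0,0,-100],0,85],[[0,0,-150],0,85],[[-25,-20,-169],0.05,85],[[-60,-50,-169],0.1,85],[[-95,-80,-169],0.15,85],[[-130,-110,-169],0.2,85],[[-165,-140,-169],0.25,85],[[-200,-170,-169],0.3,85],[[-235,-200,-169],0.35,85],[[-268,-228,-169],0.4,85],[[-288,-271,-169],0.5,85],[[-308,-314,-169],0.6,85],[[-328,-357,-169],0.7,85],[[-348,-400,-169],0.8,85],[[-368,-443,-169],0.9,85],[[-388,-487,-169],0.93,85],[[-408,-530,-169],0.93,85],[[-427,-573,-169],0.93,85],[[-427,-573,-169],0.93,85]]'; python3 - <<'E'
from h import *
go([427,-79,200])
E
```

```text
time: 2.6
tool_pos: [425.9, -86.4, 400.9]
ee_rot: [0.607, 0.795, 0.0, 0.001]
wrist_force: [0.3, 0.7, 0.5]
grip_width: 85.0
finger_force: 0.0
t 2.6 tcp [425.9 -86.4 400.9] finger yaw deg 15.3 shift [  7.1   2.7 200.9]
```

```bash
python3 -m jog '[[[2,1,50],0,85],[[4,2,100],0,85],[[7,3,150],0,85],[[7,3,190],0,85],[[7,3,220],0,85],[[7,3,220],0,85],[[7,3,220],0,85]]'; python3 - <<'E'
from h import *
m=r.camera_model('wrist');print(m['fx'],m['cx'],m['cy'],-np.array(m['R']).T@m['t'])
im,d=r.read_camera('wrist'); cv2.imwrite('pics/w1.png',im[:,:,::-1])
print('dot',rect(colour(im,'blue'),'wrist',18))
for o in r.outline_of('wrist','insert_a'): print('ins',rect(o['mask'],'wrist',18),round(o['confidence'],2))
go([427,-79,180])
E
```

```text
time: 3.3
tool_pos: [428.1, -71.0, 180.9]
ee_rot: [0.601, 0.799, -0.0, 0.0]
wrist_force: [-0.1, -0.6, 0.1]
grip_width: 85.1
finger_force: 0.0
309.70691628693146 319.60807777918404 195.52557091822604 [405.58726327  11.78769129 323.85221023]
dot [436.6 -78.6  14.6  14.1  16.1 436.8 -78.8 167. ]
ins [ 424.7   21.8   44.5   31.3   14.8  421.6   18.8 1118. ] 0.92
ins [ 430.5  -74.1   46.1   35.5   16.2  433.4  -75.5 1191. ] 0.59
t 3.4 tcp [429.4 -71.  182.2] finger yaw deg 16.1 shift [-7.  -4.5  2.2]
```

View pics/w1.png

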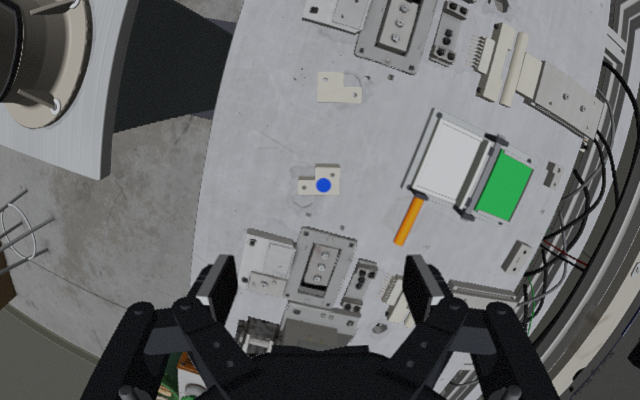

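The insert lies at about (319,180) with its long axis along the finger axis. The notch is in its upper-left corner in the picture, so only the lower half of the left end is solid. I'll go lower and measure again.

```bash
python3 -m jog '[[[-3,1,40],0,85],[[-7,2,80],0,85],[[-7,2,92],0,85],[[-7,2,92],0,85],[[-7,2,92],0,85]]'; python3 - <<'E'
from h import *
im,d=r.read_camera('wrist'); cv2.imwrite('pics/w2.png',im[100:300,220:420,::-1])
print('dot',rect(colour(im,'blue'),'wrist',18)); g=colour(im,'green');print('green',rect(g,'wrist',23.5));print('or',rect(colour(im,'orange'),'wrist',40))
v,u=np.where(colour(im,'blue'));print(u.mean(),v.mean(),d[int(v.mean()),int(u.mean())])
cv2.imwrite('pics/w2.png',cv2.resize(im[100:300,220:420,::-1],None,fx=3,fy=3,interpolation=cv2.INTER_CUBIC))
go([432,-77,60])
E
```

```text
time: 3.9
tool_pos: [433.1, -77.3, 90.0]
ee_rot: [0.601, 0.799, 0.001, 0.001]
wrist_force: [0.9, 0.2, -0.5]
grip_width: 85.2
finger_force: 0.0
dot [435.7 -78.4  15.   14.6  16.  435.5 -78.5 315. ]
green [ 639.5  -19.2   73.6   52.8   87.1  637.9  -19.6 2722. ]
or [528.7 -74.6  33.   12.2  85.8 528.3 -73.7 474. ]
319.7047619047619 211.1238095238095 231.3722
t 3.95 tcp [433.4 -77.2  90.2] finger yaw deg 16.1 shift [ 0.6 -1.4 30.2]
```

View pics/w2.png

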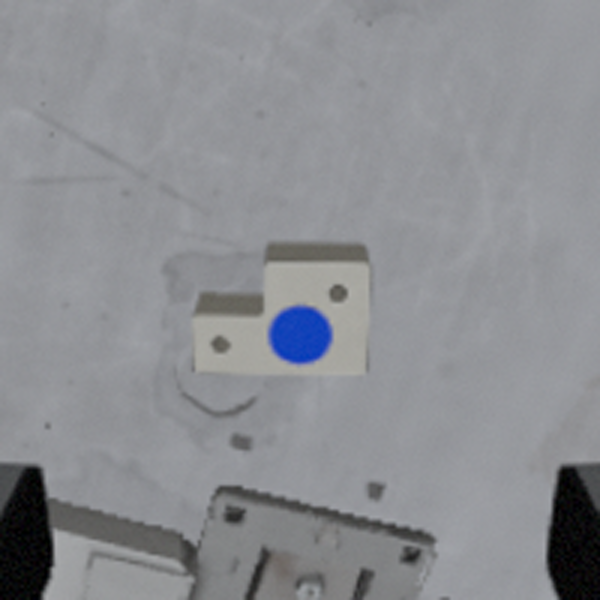

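```bash
python3 - <<'E'
from h import *
print(world('wrist',[[313.8,205.8]],18)); go([431,-79.2,5])
E
```

```text
[[430.04275776 -75.6023618   18.        ]]
t 3.95 tcp [433.4 -77.2  90.2] finger yaw deg 16.1 shift [-1.3 -3.2 85.2]
```

```bash
python3 -m jog '[[[-1,-3,30],0,85],[[-1,-3,60],0,70],[[-1,-3,75],0,65],[[-1,-3,85],0,65],[[-1,-3,85],0,65],[[-1,-3,85],0,30],[[-1,-3,85],0,30],[[-1,-3,85],0,30],[[-1,-3,85],0,30],[[-1,-3,85],0,30],[[-1,-3,85],0,30]]'; python3 - <<'E'
from h import *
go([431,-79.2,5])
E
```

```text
time: 5.05
tool_pos: [430.4, -79.1, 4.8]
ee_rot: [0.601, 0.799, 0.001, 0.001]
wrist_force: [-1.4, -1.5, 6.6]
grip_width: 42.5
finger_force: 61.2
t 5.05 tcp [430.4 -79.1   4.8] finger yaw deg 16.0 shift [-0.2  0.6 -0.2]
```

```bash
python3 -m jog '[[[0,0,-30],0,30],[[0,0,-70],0,30],[[0,0,-115],0,30],[[0,0,-145],0,30],[[4,24,-145],-0.14,30],[[8,47,-145],-0.28,30],[[12,70,-145],-0.42,30],[[16,94,-145],-0.56,30],[[20,118,-145],-0.7,30],[[24,141,-145],-0.84,30],[[24,141,-145],-0.98,30],[[24,141,-145],-1.12,30],[[24,141,-145],-1.24,30],[[24,141,-145],-1.24,30],[[24,141,-145],-1.24,30]]'; python3 - <<'E'
from h import *
im,d=r.read_camera('wrist'); cv2.imwrite('pics/w3.png',im[:,:,::-1])
print('dot',rect(colour(im,'blue'),'wrist',163));print('green',rect(colour(im,'green'),'wrist',23.5));print('or',rect(colour(im,'orange'),'wrist',40))
for o in r.outline_of('wrist','leaf'): print('leaf',rect(o['mask'],'wrist',27))
go([559,-17.6,32]); print(r.state()['grip_width'])
E
```

```text
time: 6.55
tool_pos: [558.0, -17.1, 149.0]
ee_rot: [0.027, 1.0, 0.0, 0.001]
wrist_force: [0.4, 0.4, -0.7]
grip_width: 42.4
finger_force: 61.3
dot [559.6 -11.1  15.1  15.4  48.8 559.5 -11.  648. ]
green [ 749.5 -623.8   63.7  148.6   73.5  744.  -623.3  342. ]
or [528.7 -85.6  55.   10.6  86.1 528.6 -85.3 593. ]
leaf [ 562.1  -48.1  143.5   81.4   88.5  554.5  -25.8 7588. ]
t 6.65 tcp [557.9 -17.  148.7] finger yaw deg 87.0 shift [ -1.1  -0.5 116.7]
42.131460320888976
```

View pics/w3.png

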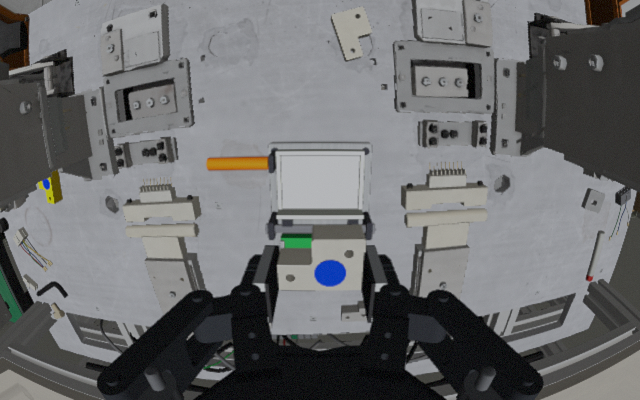

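```bash
python3 - <<'E'
from h import *
im,d=r.read_camera('wrist')
m=np.zeros((400,640),bool);hh=hsv(im);m[148:214,270:370]=(hh[...,2]>195)[148:214,270:370]
print(hh[180,262:380:3,2],hh[140:225:2,310,2])
print(world('wrist',[[278,153],[363,153],[320,182]],27.5).round(1),rect(m,'wrist',24))
c,s=np.cos(np.radians(-2.9)),np.sin(np.radians(-2.9))
for O in ([593.1,-19.5],[594.5,-17.5]):
  for p in ([-67,-35],[-67,35],[-41.5,0],[-34,0]): print(np.round([O[0]+c*p[0]-s*p[1],O[1]+s*p[0]+c*p[1]],1))
E
```

```text
[158 155 161 159 155 179 166 185 183 185 184 184 186 185 183 184 185 184
 183 184 183 183 184 183 182 185 183 183 184 184 184 183 171 184 151 156
 157 156 158 157] [157  86 149 158 154  89 183 178 177 184 185 185 183 184 184 184 184 184
 183 183 185 183 184 185 184 184 184 183 184 184 183 184 182 185 168  82
  79  91 181 182 154 157 130]Traceback (most recent call last):
  File "<stdin>", line 5, in <module>
  File "h.py", line 17, in rect
    i=1+np.argmax(st[1:,4]); v,u=np.where(l==i)
        ~~~~~~~~~^^^^^^^^^^
    return _wrapfunc(a, 'argmax', axis=axis, out=out, **kwds)
    return bound(*args, **kwds)
ValueError: attempt to get argmax of an empty sequence
```

```bash
python3 - <<'E'
from h import *
print(world('wrist',[[280.5,180],[359,180],[320,157]],25.5).round(1))
c,s=np.cos(np.radians(-2.9)),np.sin(np.radians(-2.9))
for O in ([593.1,-19.5],[594.5,-17.5]):
  for p in ([-67,-35],[-67,35],[-67,0],[-41.5,0],[-34,0]): print(np.round([O[0]+c*p[0]-s*p[1],O[1]+s*p[0]+c*p[1]],1))
E
```

```text
[[550.  -50.8  25.5]
 [553.6  19.7  25.5]
 [530.8 -14.3  25.5]]
[524.4 -51.1]
[528.   18.8]
[526.2 -16.1]
[551.7 -17.4]
[559.1 -17.8]
[525.8 -49.1]
[529.4  20.8]
[527.6 -14.1]
[553.1 -15.4]
[560.5 -15.8]
```

```bash
python3 -m jog '[[[-1,0,40],0,30],[[-2,0,80],0,30],[[-2,0,105],0,30],[[-2,0,114],0,30],[[-2,0,117],0,30],[[-2,0,119],0,30],[[-2,0,119],0,30],[[-2,0,119],0,30]]'; python3 - <<'E'
from h import *
go([560,-17,28.5]); print(r.state()['wrist_force'])
E
```

```text
time: 7.5
tool_pos: [560.9, -17.1, 30.5]
ee_rot: [0.025, 1.0, 0.0, 0.001]
wrist_force: [0.2, 0.9, -0.6]
grip_width: 41.7
finger_force: 61.3
t 7.5 tcp [560.9 -17.1  30.5] finger yaw deg 87.1 shift [0.9 0.1 2. ]
[ 0.17722887  0.92459591 -0.60088987]
```

Now a bit lower, release, and rise slowly.

```bash
python3 -m jog '[[[0,0,1],0,30],[[0,0,1.5],0,30],[[0,0,1.5],0,30],[[0,0,1.5],0,60],[[0,0,1.5],0,60],[[0,0,1.5],0,60],[[0,0,1.5],0,60],[[0,0,-10],0,60],[[0,0,-30],0,60],[[0,0,-70],0,60],[[0,0,-110],0,60],[[0,0,-120],0,60],[[0,0,-120],0,60],[[0,0,-120],0,60]]'; python3 - <<'E'
from h import *
im,d=r.read_camera('wrist'); cv2.imwrite('pics/w4.png',cv2.resize(im[100:300,190:450,::-1],None,fx=3,fy=3))
print('dot',rect(colour(im,'blue'),'wrist',41.5));print('or',rect(colour(im,'orange'),'wrist',40))
go([560,-17,150])
E
```

```text
time: 8.9
tool_pos: [559.0, -16.9, 148.7]
ee_rot: [0.025, 1.0, 0.0, -0.001]
wrist_force: [-0.6, 0.6, -0.4]
grip_width: 60.1
finger_force: 0.0
dot [561.  -11.   14.5  14.4  87.2 561.3 -11.2 238. ]
or [528.  -85.9  54.9  10.6  86.1 527.7 -85.9 584. ]
t 8.95 tcp [558.5 -16.9 147.9] finger yaw deg 87.1 shift [-1.5 -0.  -2.1]
```

View pics/w4.png

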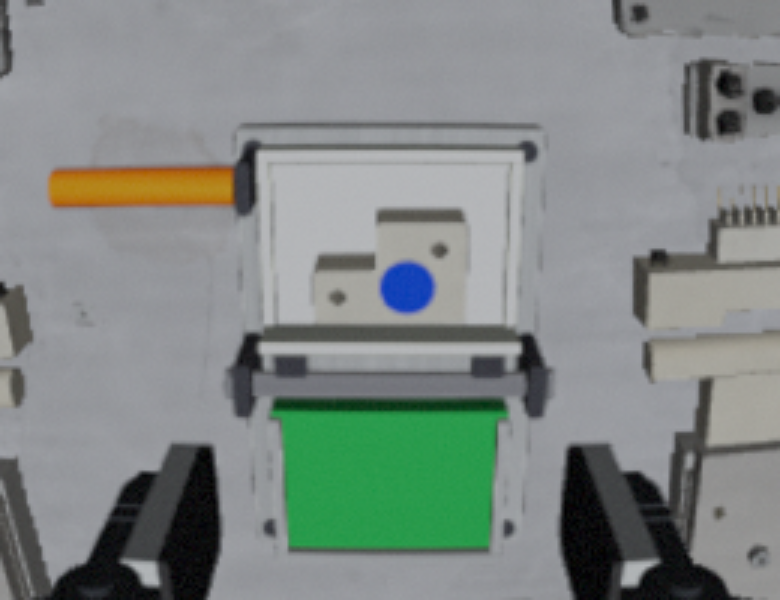

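The insert sits squarely on the leaf, clear of the heel, with the dot at crop (407,287). The handle is at crop (145,187). Next I'll move above the handle.

```bash
python3 -m jog '[[[5,-15,0],0.14,50],[[10,-30,0],0.28,50],[[16,-45,0],0.42,50],[[22,-60,0],0.56,50],[[26,-75,0],0.7,50],[[26,-75,0],0.84,50],[[26,-75,0],0.98,50],[[26,-75,0],1.12,50],[[26,-75,0],1.26,50],[[26,-75,0],1.4,50],[[26,-75,0],1.57,50],[[26,-75,0],1.57,50],[[26,-75,0],1.57,50],[[26,-75,0],1.57,50]]'; python3 - <<'E'
from h import *
im,d=r.read_camera('wrist')
print('or',rect(colour(im,'orange'),'wrist',40));print('green',rect(colour(im,'green'),'wrist',23.5));print('dot',rect(colour(im,'blue'),'wrist',41.5))
go([528.3,-91,17])
E
```

```text
time: 10.35
tool_pos: [529.6, -90.6, 148.7]
ee_rot: [0.724, 0.69, -0.0, -0.0]
wrist_force: [0.5, -0.2, -0.2]
grip_width: 49.9
finger_force: 0.0
or [530.5 -86.2  55.   10.6  86.9 530.4 -85.7 643. ]
green [ 637.6  -20.4   75.6   54.8   86.8  636.8  -20.  4264. ]
dot [562.7 -11.   14.6  14.5  88.3 562.6 -11.2 288. ]
t 10.4 tcp [529.7 -90.7 148.9] finger yaw deg -2.8 shift [ -0.4  -1.3 131.9]
```

```bash
python3 -m jog '[[[0,0,45],0,50],[[0,0,90],0,45],[[0,0,115],0,45],[[0,0,131],0,45],[[0,0,131],0,45],[[0,0,131],0,8],[[0,0,131],0,8],[[0,0,131],0,8],[[0,0,131],0,8],[[0,0,131],0,8],[[0,0,131],0,8]]'; python3 - <<'E'
from h import *
go([529,-91,17])
print([[0,round(62*(1-np.cos(a))),-round(62*np.sin(a))] for a in np.radians(np.arange(9,181,9))])
E
```

```text
time: 11.5
tool_pos: [529.0, -90.9, 19.7]
ee_rot: [0.725, 0.689, 0.0, -0.001]
wrist_force: [-4.0, -0.0, 6.6]
grip_width: 9.9
finger_force: 58.5
t 11.5 tcp [529.  -90.9  19.7] finger yaw deg -2.9 shift [-0.1  0.   2.7]
[[0, 1, -10], [0, 3, -19], [0, 7, -28], [0, 12, -36], [0, 18, -44], [0, 26, -50], [0, 34, -55], [0, 43, -59], [0, 52, -61], [0, 62, -62], [0, 72, -61], [0, 81, -59], [0, 90, -55], [0, 98, -50], [0, 106, -44], [0, 112, -36], [0, 117, -28], [0, 121, -19], [0, 123, -10], [0, 124, 0]]
```

```bash
python3 -m jog '[[[0,1,-10],0,8],[[0,3,-19],0,8],[[0,7,-28],0,8],[[0,12,-36],0,8],[[0,18,-44],0,8],[[0,26,-50],0,8],[[0,34,-55],0,8],[[0,43,-59],0,8],[[0,52,-61],0,8],[[0,62,-62],0,8],[[0,72,-61],0,8],[[0,81,-59],0,8],[[0,90,-55],0,8],[[0,98,-50],0,8],[[0,106,-44],0,8],[[0,112,-36],0,8],[[0,117,-28],0,8],[[0,121,-19],0,8],[[0,123,-10],0,8],[[0,124,0],0,8]]'; python3 - <<'E'
from h import *
im,d=r.read_camera('wrist'); cv2.imwrite('pics/w5.png',im[:,:,::-1])
print('or',rect(colour(im,'orange'),'wrist',40))
go([653,-97,20])
E
```

```text
time: 13.5
tool_pos: [652.9, -97.6, 18.6]
ee_rot: [0.725, 0.689, -0.001, -0.001]
wrist_force: [-7.8, -1.1, 1.7]
grip_width: 9.7
finger_force: 69.5
or [ 653.8  -95.4   49.5   10.7   87.4  654.   -92.7 1644. ]
t 13.55 tcp [652.8 -97.6  17.1] finger yaw deg -2.9 shift [ 0.6  0.2 -2.9]
```

View pics/w5.png

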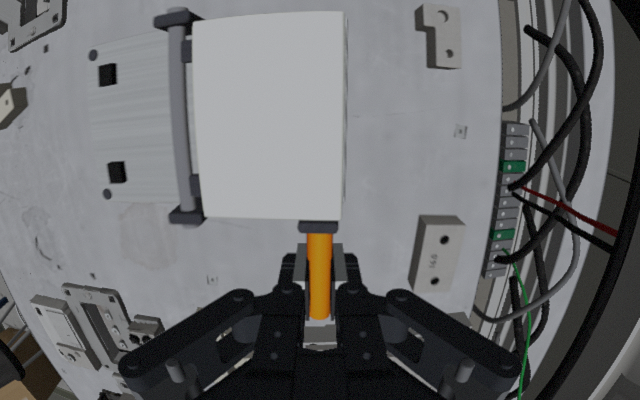

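The leaf is closed over the nest, with the handle at (320,270) between the fingers. I'll press slightly, release and rise, then check under the leaf.

```bash
python3 -m jog '[[[0,0,1],0,8],[[0,0,2],0,8],[[0,0,2],0,35],[[0,0,2],0,35],[[0,0,2],0,35],[[0,0,-10],0,35],[[0,0,-30],0,35],[[0,0,-60],0,35],[[0,0,-100],0,35],[[0,0,-140],0,35],[[0,0,-160],0,35],[[0,0,-160],0,35],[[0,0,-160],0,35],[[0,0,-160],0,35],[[0,0,-160],0,35]]'; python3 - <<'E'
from h import *
im,d=r.read_camera('side'); cv2.imwrite('pics/s2.png',cv2.resize(im[140:220,300:410,::-1],None,fx=7,fy=7,interpolation=cv2.INTER_CUBIC))
for n in ('insert_a','leaf'):
  for o in r.spot_in('side',n): print(n,np.round(o['centre']),round(o['confidence'],2))
im,d=r.read_camera('wrist');print('or',rect(colour(im,'orange'),'wrist',40),'blue',colour(im,'blue').sum(),'green',colour(im,'green').sum())
E
```

```text
time: 15.05
tool_pos: [653.1, -96.5, 176.8]
ee_rot: [0.724, 0.689, -0.001, -0.001]
wrist_force: [-0.7, -0.5, -0.4]
grip_width: 35.0
finger_force: 0.0
insert_a [ 531. -370.   18.] 0.74
insert_a [426.   9.  13.] 0.42
leaf [634. -45.  46.] 0.93
or [654.4 -94.   53.3  10.3  86.9 654.3 -93.6 465. ] blue 0 green 15
```

View pics/s2.png

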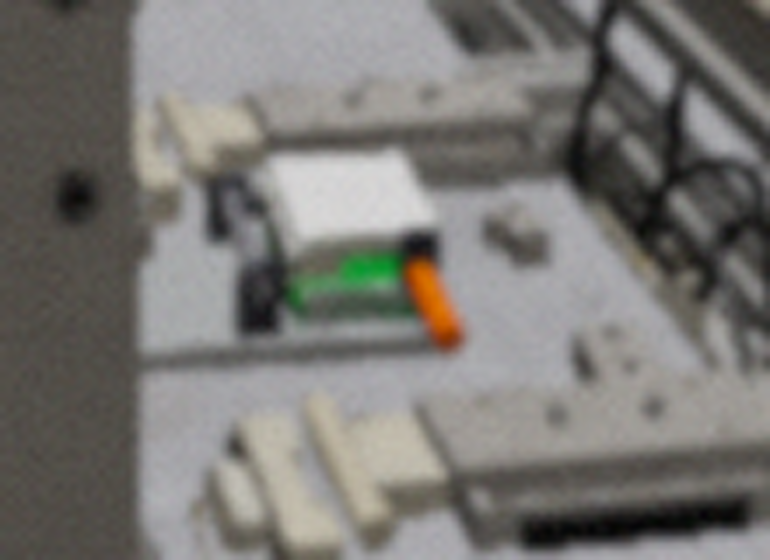

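In the side view the leaf lies flat and closed, with the handle at crop (435,300). The insert shows under it on the hinge side at about (320,262), with green nest beside it. A tilted insert would prop the leaf up, since only 21 mm is clear above the nest. The other insert is still at (426,9), and the gripper is clear.

```bash
python3 -c "
from rig import r
print(r.sign_off())"
```

```text
the job is handed in; nothing more can be done
None
```

I handed the job in: insert_a was laid dot up on the open leaf, the leaf was swung fully over and the handle released at about 15 s. The side camera shows the insert under the flat, closed leaf, but I could not check there that it lies square. insert_b was left where it was.

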